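# Put the brake pads away and wedge the dovetail lid shut

## Robot

A 6-joint arm with a two-finger parallel gripper is mounted at the origin on the work surface. World frame = base frame: x ahead of the robot, y to its left, z up, the work surface at z = 0. Lengths are in m, angles in rad, forces in N, time in s.
With the tool pointing down it reaches from about 0.35 to 0.775 m from the base axis. Payload 5.5 kg.
Tool frame: the origin (TCP) lies midway between the tips of the shut fingers; the grasp point (between the pads) lies grasp_offset behind it (grasp_offset is the distance from the TCP to the grasp point, in m); z points along the fingers, y is the line along which they close (so a half turn about z gives the same grasp; the last joint's range is limited). The gripper opens to 85 mm and grips with 20 to 120 N. Pads are 22 mm wide; open, the fingers measure 114 mm over their backs; the gripper's body (76 mm by 85 mm) begins 54 mm behind the grasp point. The pads swing forward as they close: fully open they stand 13 mm farther back than shut.
Start: joints at [-1.377, 0.313, 0.046, 1.304, 0, 1.431], TCP at [0.188, -0.543, 0.231] pointing down, gripper open.
Joint ranges: [-2.76, 2.76], [-0.86, 1.69], [-1.03, 1.26], [-2.2, 2.34], [-1.47, 1.5], [-3.14, 3.14]. Speed limits (rad/s): [2.57, 2.57, 3.14, 3.14, 3.14, 3.14].

## Interface

Orientations are given as a unit quaternion [w, x, y, z].
In Python, from workcell import * gives the robot as it stands.
- The arm moves only by the tool step_arm, never from a script. Its argument "deltas" is a list of rows, each a list of 7 numbers: the shift along the world's x, y, z in mm, then the turn, a rotation vector about the world's x, y, z in degrees, then the gripper's target within -1 to 1 (fully open at 1, half-way at 0, shut at -1). A call has 1 to 5 rows; each row shifts and turns the commanded pose from where the row before left it; what a row does not reach is not made up. A row lasts 1/10 s, in which the tool goes at most 50 mm and 8.59 degrees, less where a joint would pass 70% of its speed; a pose out of reach is approached as far as the arm can. A call is refused whole if a number of a shift passes 50 or a number of a turn 8.59, either way. A call with a gripper value outside its range is refused whole. The fingers move at their own pace and stop on an object; "newtons" is the grip in N (left out, the last holds). Time passes only in rows, so rows that do not move let the fingers close. It gives the time, the measured TCP pose, the force, the opening and the grip force at its end, in the units of the state.
- get_state(): the state, without advancing time (a new reading comes with each control period).
- read_camera(name): name is "scene" or "top" or "wrist"; returns a dict with "image" (400x640x3 uint8, red, green, blue), "z_map" (400x640 float32, m along the optical axis (not along the pixel's ray), 0 where there is no reading), "K" (3x3 intrinsics, pixels), "dist_coeffs" ([k1, k2, p1, p2, k3] as OpenCV has them; the pictures are not rectified), "world_from_camera" (4x4, takes a point from camera to world coordinates). Camera axes: x right, y down, z forward; pixel columns grow to the right and rows downward; lengths in m; the calibration is good to about 2 mm. A picture is of the moment at which its call begins.
- hand_in(): hands the job in; it is judged then, once.
The state is a dict: "clock": time; "joint_pos": joint angles; "qvel": joint speeds; "tau": joint torques, N m; "tcp_pos": TCP position; "orientation": TCP orientation; "wrist_force": force on the tool from outside, world axes, zero at the start; "ft_torque": the same for the moment, N m; "finger_gap": finger opening in m; "grip_force": force on a finger pad.
Only numpy, scipy, OpenCV 4.12 (cv2) and the standard library are available. Lean on these libraries where they do the work, as an engineer would, in place of code of your own. Each camera call takes 0.05 s, during which the arm holds its last target. There are 200 camera calls.

## Task

Put the brake pad pair into the wooden box that is screwed to the board, and only then close the box with its dovetailed lid: slide the lid in from the wide mouth, narrow blue-banded end first, and push it fully home until it is wedged tight and stays so by itself. Leave everything else on the board where it stands.

Things in the scene. Friction and masses are not known exactly. Their poses are not given: they have to be found in the camera images.
- pad_box: Open brown wooden box screwed to the board, 140 (x) x 124 (y) x 64 mm high; 4 mm high screw tabs reach 76 mm from its centre line. Origin: centre of its underside; z up; x is the way the lid slides in. Hollow 124 x 80 mm, floor 8 mm up. Two 12 mm high lips along the long sides (52 to 64 mm up) form the dovetail way, open at both ends. Blue squares on the lips mark the far, narrow end.
- way_home (a point): Point on the way's centre line at mid-length, at ledge height (52 mm above the box's underside); axes as the box. The lid's origin lies here, axes parallel, when its sides begin to bind; wedging takes it less than 1 mm further in +x. The way is 96 mm wide here at ledge height; its side walls lean 30 degrees inward, so at the lips' top it is 13.9 mm narrower.
- way_mouth (a point): Middle of the way's wide mouth at ledge height (box x = -70 mm); axes as the box. The way is 103 mm wide here and 89 mm at the far end, at ledge height (13.9 mm less at the lips' top). The lid enters here moving along +x.
- lid: Loose pale wooden lid, 130 mm long (x), 12 mm thick, about 0.16 kg, lying flat, black rib up. Underside 102.5 mm wide at the rear, 96 in the middle, 89.5 at the narrow front end (+x, blue band); sides lean 30 degrees, top 13.9 mm narrower. Origin: centre of the underside, z up. In the way it has 0.05 mm play a side per mm short of home. A push of 10 to 20 N along +x wedges it; friction holds it.
- lid_rib (a point): Middle of the black grip rib on the lid: 27 mm above the lid's origin; axes as the lid. The rib is 14 mm thick (x), 60 mm long (y) and rises from 12 to 42 mm above the lid's underside, half-way along the lid.
- pads: Loose brake pad pair, two steel backing plates with dark linings face to face, pinned as one piece, about 0.26 kg, standing on its long edge: 76 mm long (x), 22 mm thick over the plates (y), 40 mm high (z). Origin: centre of its underside. Plates are flat on the outside: grasp across y.
- pads_center (a point): Centre of the brake pad pair, 20 mm above its origin.
- turntable: Small round wooden turntable with valve caps, 150 mm diameter, 33 mm high; origin under its centre. Not to be disturbed.
- spring: Chrome kickstand spring lying down, about 106 mm long, 22 mm thick; origin under its middle, x along it. Not to be disturbed.
- bolt_cup: White ceramic cup of bolts, 72 mm across the rim, 80 mm high, bolts to about 90 mm; origin under its centre. Not to be disturbed.
- oil_bottle: Oil bottle, 56 mm diameter, 150 mm high; origin under its centre. Not to be disturbed.
- wrench: Steel wrench lying flat, about 160 mm long (x); origin under its middle. Not to be disturbed.
- grease_jar: Grease jar, 68 mm diameter, 70 mm high; origin under its centre. Not to be disturbed.
Things that resemble listed ones, but are neither listed nor needed, are in the scene too. Leave any orange or purple look-alike of the lid alone.

How it is judged:
On the way, in this order (a step that is already met when the one before it is completed fails the run):
1. the brake pad pair lies in the box, let go, while the lid is not yet in the way (x of pads_center in the frame of pad_box between -0.058 and 0.058 m and y of pads_center in the frame of pad_box between -0.036 and 0.036 m and z of pads_center in the frame of pad_box between 0.01 and 0.05 m and contact force between the fingers and pads below 0.2 N and linear speed of pads below 0.03 m/s and distance between lid and way_home above 0.06 m), for 0.2 s.
2. the lid is home in the way and wedged (x of lid in the frame of way_home between -0.004 and 0.006 m and y of lid in the frame of way_home between -0.003 and 0.003 m and z of lid in the frame of way_home between -0.002 and 0.003 m and angle between the x axis of lid and the x axis of pad_box, either way round below 0.04 rad and angle between lid's own z axis and vertical below 0.04 rad and contact force between lid and pad_box above 6 N), for 0.2 s.
At the end, for the whole second after the job is handed in: Pads inside the box; lid in the way, its origin 4 mm short of to 6 mm past home, within 3 mm sideways, -2 to +3 mm in height, aligned within 0.04 rad, and wedged by itself (lid and box press on each other with over 6 N in all; weight alone gives about 1.6 N); both at rest (all of step 2 and x of pads_center in the frame of pad_box between -0.058 and 0.058 m and y of pads_center in the frame of pad_box between -0.036 and 0.036 m and z of pads_center in the frame of pad_box between 0.01 and 0.05 m and linear speed of lid below 0.01 m/s and linear speed of pads below 0.02 m/s); the robot touches nothing.
It fails at once if a bystander (turntable, spring, cup, bottle, wrench, jar) is moved by more than 30 mm (distance of any of turntable, spring, bolt_cup, oil_bottle, wrench, grease_jar from where it was at the start of the episode above 0.03 m).
It fails at once if the cup, bottle or jar is tipped over (angle between any of bolt_cup, oil_bottle, grease_jar's own z axis and vertical above 0.5 rad).
It also fails if it takes over 61 s, if anything falls off the work surface, if the arm or the gripper's body presses on something with over 40 N, if the wrist force passes 120 N, or if a joint passes its speed limit or range.

## Working session

There is one attempt and no reset: what is moved stays moved. The work goes in short steps, Python scripts to look and compute and a tool call to move; the robot and the scene stay as the last step left them, time stands still between calls to the robot, and variables do not carry over. Pictures are saved under pics/ and viewed, at most 10 in all, crops included, and the job is handed in when it is done.

Besides the shell and the picture viewer there is one more tool, called after "Request:" by a JSON object that holds its "op" and its "data". step_arm: Moves the arm, as the interface text tells. Its arguments: {"type":"object","properties":{"deltas":{"type":"array","items":{"type":"array","items":{"type":"number"}}},"newtons":{"type":"number"}},"required":["deltas"]}

```bash
mkdir -p pics; cat > h.py <<'E'
from workcell import *
import numpy as np, cv2
def pts(c):
    h,w=c["z_map"].shape
    u,v=np.meshgrid(np.arange(w),np.arange(h))
    n=cv2.undistortPoints(np.stack([u,v],-1).reshape(-1,1,2).astype(np.float64),c["K"],c["dist_coeffs"]).reshape(h,w,2)
    z=c["z_map"].astype(float)
    P=np.dstack([n[...,0]*z,n[...,1]*z,z])
    T=np.array(c["world_from_camera"])
    W=P@T[:3,:3].T+T[:3,3]
    W[z==0]=np.nan
    return W
def cam(n,f=None):
    c=read_camera(n); c={k:np.array(v) for k,v in c.items()}
    if f:
        cv2.imwrite(f"pics/{f}.png",c["image"][...,::-1]); np.savez(f"{f}.npz",**c)
    return c
E
python3 - <<'E'
from h import *
s=get_state(); print(s)
c=cam("top","top1"); d=cam("scene","scene1")
print(c["world_from_camera"].round(3),c["K"],d["world_from_camera"].round(3))
E
```

```text
{'clock': 0.0, 'joint_pos': array([-1.37660811e+00,  3.13964253e-01,  4.49305335e-02,  1.30361473e+00,
       -2.43649836e-06,  1.43120256e+00]), 'qvel': array([-0.00012752, -0.00106919,  0.00032016, -0.0005267 ,  0.00053524,
       -0.00106853]), 'tau': array([-3.38885420e-04, -4.80632579e+01,  2.98530221e+01,  1.95118063e-02,
        2.36655308e-05,  6.95940798e-06]), 'tcp_pos': array([ 0.18826883, -0.54273171,  0.23040965]), 'orientation': array([-9.25684880e-04,  9.86105569e-01,  1.66117277e-01, -2.64936065e-05]), 'wrist_force': array([-0.56334854, -0.65038939,  0.8522636 ]), 'ft_torque': array([ 0.03174256,  0.03007128, -0.02534331]), 'grip_force': 0.0, 'finger_gap': 0.08535568754632032}
[[ 0.012 -0.994  0.111  0.406]
 [-0.999 -0.009  0.032  0.024]
 [-0.031 -0.111 -0.993  1.298]
 [ 0.     0.     0.     1.   ]] [[420.05906897   0.         319.81536998]
 [  0.         420.05906897 203.17393052]
 [  0.           0.           1.        ]] [[ 0.469  0.619 -0.63   1.436]
 [ 0.883 -0.321  0.342 -0.446]
 [ 0.01  -0.717 -0.697  1.044]
 [ 0.     0.     0.     1.   ]]
```

View pics/top1.png

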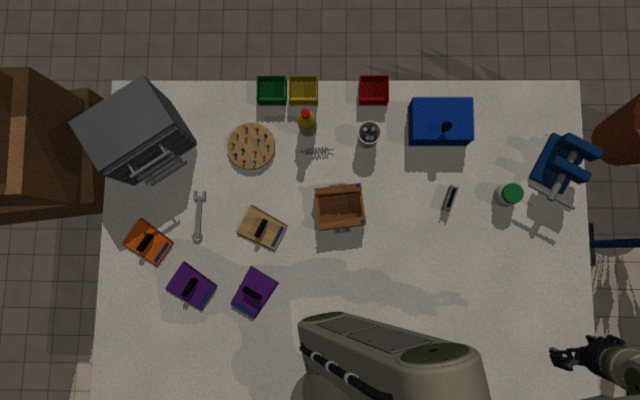

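View pics/scene1.png

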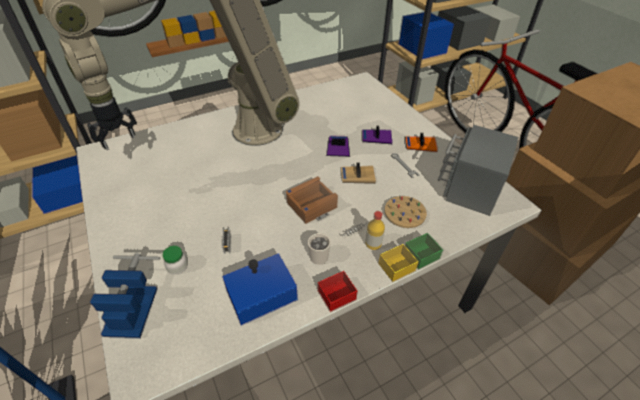

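Candidates in the top view: the lid is the pale one at (262,228), not the orange at (148,242) or the purple ones at (191,286) and (255,292). The pads are at (450,203) and the box is at (340,207). I'll check both choices in one crop.

```bash
python3 - <<'E'
from h import *
c=np.load("top1.npz"); im=c["image"][170:260,225:475,::-1]
cv2.imwrite("pics/crop1.png",cv2.resize(im,None,fx=3.2,fy=3.2,interpolation=cv2.INTER_CUBIC))
W=pts(c); hsv=cv2.cvtColor(c["image"],cv2.COLOR_RGB2HSV)
def rep(n,m):
    p=W[m]; p=p[~np.isnan(p).any(1)]
    r=cv2.minAreaRect((p[:,:2]*1000).astype(np.float32))
    print(n,len(p),p.mean(0).round(4),"zmed",np.median(p[:,2]).round(4),"rect",r, )
def roi(u0,u1,v0,v1):
    m=np.zeros(W.shape[:2],bool); m[v0:v1,u0:u1]=1; return m
z=W[...,2]
L=roi(228,298,195,260); B=roi(308,372,175,238); P=roi(435,465,178,225)
rep("lid top",L&(z>.007)&(z<.018)); rep("rib",L&(z>.032))
blue=(hsv[...,0]>95)&(hsv[...,0]<130)&(hsv[...,1]>90)
rep("lid blue",L&blue)
rep("box lips",B&(z>.055)&(z<.075)); 
m=B&blue; n,l,st,ce=cv2.connectedComponentsWithStats(m.astype(np.uint8))
for i in range(1,n):
    if st[i,4]>2: rep("boxblue",l==i)
rep("pads",P&(z>.03)); rep("padsall",P&(z>.01))
E
```

```text
lid top 1075 [0.4705 0.2455 0.0122] zmed 0.0122 rect ((483.06121826171875, 234.81015014648438), (189.88352966308594, 203.01768493652344), 5.927306175231934)
rib 103 [0.4697 0.2434 0.0411] zmed 0.0417 rect ((469.9348449707031, 243.92735290527344), (14.873950004577637, 58.86240768432617), 64.683349609375)
lid blue 65 [0.4495 0.1998 0.0161] zmed 0.0129 rect ((457.3596496582031, 218.15750122070312), (60.78430938720703, 63.960819244384766), 64.52932739257812)
box lips 699 [0.535  0.0021 0.0638] zmed 0.064 rect ((535.5711669921875, 5.4976348876953125), (124.29508972167969, 139.41407775878906), 7.579851150512695)
boxblue 9 [ 0.598  -0.0482  0.0661] zmed 0.0654 rect ((597.389404296875, -48.531288146972656), (8.573914527893066, 7.164714813232422), 40.44146728515625)
boxblue 8 [ 0.4915 -0.0615  0.0646] zmed 0.0656 rect ((491.86676025390625, -61.18048095703125), (6.182379722595215, 6.822329521179199), 87.60360717773438)
pads 191 [ 0.5664 -0.3264  0.0372] zmed 0.0373 rect ((567.204345703125, -327.3238220214844), (23.657560348510742, 76.21835327148438), 70.5575942993164)
padsall 236 [ 0.5662 -0.3253  0.034 ] zmed 0.0362 rect ((554.4510498046875, -351.5746154785156), (79.87259674072266, 81.85350799560547), 68.67304229736328)
```

View pics/crop1.png

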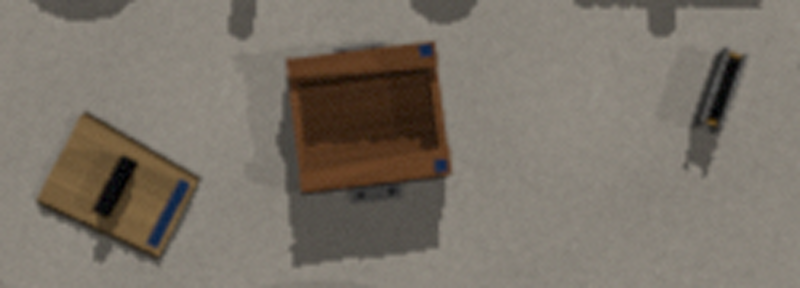

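The crop confirms the pale lid, with its black rib at (115,187) and blue band at (168,212). The box has blue squares at (427,50) and (441,165), so it slides towards -y. The pads are at (722,90). All measured sizes agree with the description.

```bash
python3 -c "
import workcell as w; print(w.grasp_offset, [x for x in dir(w) if x[0]!='_'])"
```

```text
0.0187 ['MotionError', 'get_state', 'grasp_offset', 'hand_in', 'read_camera']
```

Request:
{"op": "step_arm", "data": {"deltas": [[32, 20, 0, 0, 0, 8.5, 1], [32, 20, 0, 0, 0, 8.5, 1], [32, 20, 0, 0, 0, 8.5, 1], [32, 20, 0, 0, 0, 8.5, 1], [32, 20, 0, 0, 0, 8.5, 1]]}}

```text
clock: 0.6
tcp_pos: [0.3493, -0.4422, 0.2309]
orientation: [-0.0, 0.857, 0.515, 0.0]
wrist_force: [-0.1, -1.1, 0.4]
finger_gap: 0.0855
grip_force: 0.0
```

Request:
{"op": "step_arm", "data": {"deltas": [[32, 20, 0, 0, 0, 8.5, 1], [32, 20, 0, 0, 0, 8.5, 1], [32, 20, 0, 0, 0, 8.5, 1], [32, 20, 0, 0, 0, 8.5, 1], [32, 20, 0, 0, 0, 8.5, 1]]}}

```text
clock: 1.1
tcp_pos: [0.5094, -0.3421, 0.2308]
orientation: [-0.0, 0.612, 0.791, 0.0]
wrist_force: [0.5, -1.1, -1.3]
finger_gap: 0.0862
grip_force: 0.0
```

Request:
{"op": "step_arm", "data": {"deltas": [[30, 8, 0, 0, 0, 8.5, 1], [29, 8, 0, 0, 0, 8.5, 1], [0, 0, 0, 0, 0, 8.5, 1], [0, 0, 0, 0, 0, 8.5, 1], [0, 0, 0, 0, 0, 8.5, 1]]}}

```text
clock: 1.6
tcp_pos: [0.5675, -0.3267, 0.2303]
orientation: [-0.001, 0.284, 0.959, 0.0]
wrist_force: [0.2, 0.1, -0.6]
finger_gap: 0.0853
grip_force: 0.0
```

Request:
{"op": "step_arm", "data": {"deltas": [[0, 0, 0, 0, 0, 8.5, 1], [0, 0, 0, 0, 0, 5.5, 1], [0, 0, 0, 0, 0, 0, 1]]}}

```text
clock: 1.9
tcp_pos: [0.5672, -0.3271, 0.2306]
orientation: [-0.001, 0.168, 0.986, 0.0]
wrist_force: [0.2, 1.1, -0.6]
finger_gap: 0.0854
grip_force: 0.0
```

```bash
python3 - <<'E'
from h import *
c=cam("wrist","w1"); W=pts(c); z=W[...,2]
m=(z>.03)&(z<.05)&(abs(W[...,0]-.567)<.06)&(abs(W[...,1]+.327)<.06)
n,l,st,ce=cv2.connectedComponentsWithStats(m.astype(np.uint8)); i=1+st[1:,4].argmax(); p=W[l==i]
print(st[i],len(p),np.median(p[:,2]),cv2.minAreaRect((p[:,:2]*1000).astype(np.float32)), c["world_from_camera"].round(3))
E
```

```text
[ 309  147   20   66 1182] 1182 0.036608046924736876 ((567.52392578125, -329.3106689453125), (21.870290756225586, 75.41162872314453), 69.42757415771484) [[ 0.332  0.906  0.262  0.499]
 [ 0.943 -0.319 -0.092 -0.304]
 [ 0.001  0.278 -0.961  0.373]
 [ 0.     0.     0.     1.   ]]
```

View pics/w1.png

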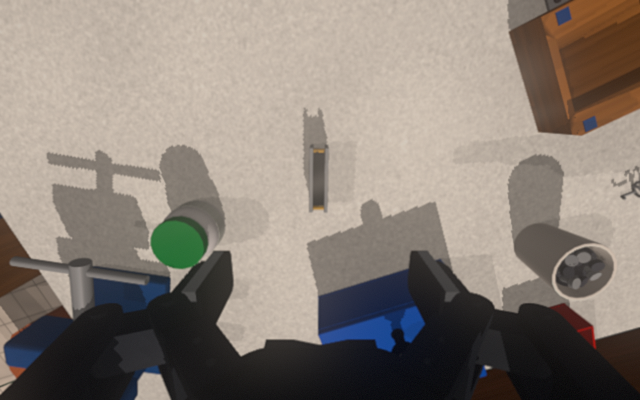

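The pads at (318,178) stand alone between the open fingers, and the measurement is within 2 mm of the first. I'll descend and grasp.

Request:
{"op": "step_arm", "data": {"deltas": [[0, -2, -50, 0, 0, -0.5, 1], [0, 0, -50, 0, 0, -0.5, 1], [0, 0, -50, 0, 0, 0, 1], [0, 0, -45, 0, 0, 0, 1], [0, 0, -25, 0, 0, 0, 1]], "newtons": 50}}

```text
clock: 2.45
tcp_pos: [0.5648, -0.3274, 0.0067]
orientation: [-0.003, 0.178, 0.984, 0.001]
wrist_force: [-0.5, -0.8, -0.4]
finger_gap: 0.0856
grip_force: 0.0
```

Request:
{"op": "step_arm", "data": {"deltas": [[0, 0, 0, 0, 0, 0, -1], [0, 0, 0, 0, 0, 0, -1], [0, 0, 0, 0, 0, 0, -1], [0, 0, 0, 0, 0, 0, -1], [0, 0, 0, 0, 0, 0, -1]]}}

```text
clock: 2.95
tcp_pos: [0.5689, -0.3304, 0.0139]
orientation: [0.002, 0.177, 0.984, -0.001]
wrist_force: [-0.9, 0.8, 6.4]
finger_gap: 0.0216
grip_force: 50.3
```

Request:
{"op": "step_arm", "data": {"deltas": [[0, 0, 0, 0, 0, 0, -1], [0, 0, 20, 0, 0, 0, -1], [0, 0, 40, 0, 0, 0, -1], [0, 0, 40, 0, 0, 0, -1], [0, 0, 40, 0, 0, 0, -1]]}}

```text
clock: 3.45
tcp_pos: [0.5669, -0.329, 0.1527]
orientation: [-0.0, 0.177, 0.984, 0.0]
wrist_force: [0.2, -0.2, -1.6]
finger_gap: 0.0208
grip_force: 49.1
```

Request:
{"op": "step_arm", "data": {"deltas": [[-4, 42, 0, 0, 0, -7.75, -1], [-4, 42, 0, 0, 0, -7.75, -1], [-4, 42, 0, 0, 0, -7.75, -1], [-4, 42, 0, 0, 0, -7.75, -1], [-4, 42, 0, 0, 0, -7.75, -1]]}}

```text
clock: 3.95
tcp_pos: [0.5467, -0.1177, 0.1516]
orientation: [0.0, 0.496, 0.868, 0.0]
wrist_force: [-0.1, 0.4, -2.5]
finger_gap: 0.0211
grip_force: 49.4
```

Request:
{"op": "step_arm", "data": {"deltas": [[-4, 42, 0, 0, 0, -7.75, -1], [-4, 42, 0, 0, 0, -7.75, -1], [-4, 41, 0, 0, 0, -7.75, -1], [0, 0, 0, 0, 0, 0, -1], [0, 0, 0, 0, 0, 0, -1]]}}

```text
clock: 4.45
tcp_pos: [0.5351, 0.0066, 0.1516]
orientation: [0.0, 0.657, 0.754, -0.0]
wrist_force: [-0.3, -0.5, -2.4]
finger_gap: 0.0207
grip_force: 49.4
```

```bash
python3 - <<'E'
from h import *
c=cam("wrist","w2"); W=pts(c)
E
```

```text
(no output)
```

View pics/w2.png

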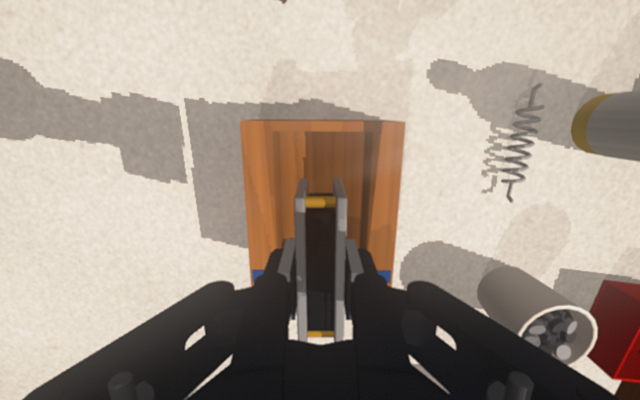

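The pads at (320,265) hang centred and parallel over the box, whose mouth edge is at row 122. I'll lower them and release with a partial opening.

Request:
{"op": "step_arm", "data": {"deltas": [[0, 0, -45, 0, 0, 0, -1], [0, 0, -40, 0, 0, 0, -1], [0, 0, -25, 0, 0, 0, -1], [0, 0, -14, 0, 0, 0, -1], [0, 0, -4, 0, 0, 0, -1]]}}

```text
clock: 5.0
tcp_pos: [0.5336, 0.0042, 0.0218]
orientation: [-0.002, 0.659, 0.752, -0.001]
wrist_force: [-8.6, -0.0, 17.1]
finger_gap: 0.0212
grip_force: 52.0
```

Request:
{"op": "step_arm", "data": {"deltas": [[0, 0, 0, 0, 0, 0, -1], [0, 0, 0, 0, 0, 0, -0.1], [0, 0, 0, 0, 0, 0, -0.1], [0, 0, 0, 0, 0, 0, -0.1], [0, 0, 0, 0, 0, 0, -0.1]]}}

```text
clock: 5.5
tcp_pos: [0.536, 0.0056, 0.024]
orientation: [0.001, 0.659, 0.753, 0.0]
wrist_force: [-0.1, -0.0, -0.1]
finger_gap: 0.0387
grip_force: 0.0
```

Request:
{"op": "step_arm", "data": {"deltas": [[0, 0, 20, 0, 0, 0, -0.1], [0, 0, 40, 0, 0, 0, -0.1], [0, 0, 50, 0, 0, 0, -0.1], [0, 0, 50, 0, 0, 0, 0.5], [0, 0, 20, 0, 0, 0, 1]]}}

```text
clock: 6.0
tcp_pos: [0.5376, 0.0055, 0.209]
orientation: [0.003, 0.658, 0.753, 0.002]
wrist_force: [0.1, -0.0, -0.9]
finger_gap: 0.0662
grip_force: 0.0
```

Request:
{"op": "step_arm", "data": {"deltas": [[-15, 50, 0, 0, 0, 0, 1], [-15, 50, 0, 0, 0, 0, 1], [0, 20, 0, 0, 0, 0, 1], [0, 0, 0, 0, 0, 0, 1], [0, 0, 0, 0, 0, 0, 1]]}}

```text
clock: 6.5
tcp_pos: [0.5067, 0.1217, 0.2036]
orientation: [0.0, 0.658, 0.753, 0.0]
wrist_force: [-0.1, -1.0, -0.2]
finger_gap: 0.0853
grip_force: 0.0
```

```bash
python3 - <<'E'
from h import *
c=cam("wrist","w3"); cam("top","top2"); cv2.imwrite("pics/w3t.png",np.vstack([cv2.imread("pics/w3.png")[:,:],cv2.imread("pics/top2.png")[160:260,:]]))
E
```

```text
(no output)
```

View pics/w3t.png

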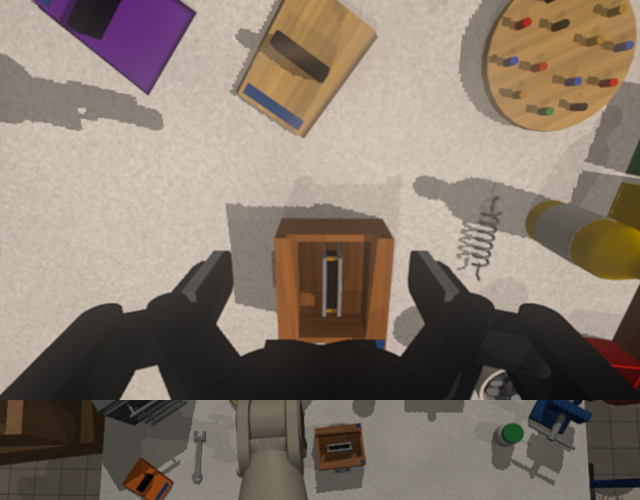

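The pads stand upright in the box at (332,285), well within its walls. The lid's rib at (300,58) and blue band at (273,105) are also in view. I'll measure the rib and lips from this near view.

```bash
python3 - <<'E'
from h import *
c=np.load("w3.npz"); W=pts(c); z=W[...,2]; v,u=np.mgrid[:400,:640]
hsv=cv2.cvtColor(c["image"],cv2.COLOR_RGB2HSV)
def rep(n,m):
    k,l,st,ce=cv2.connectedComponentsWithStats(m.astype(np.uint8))
    for i in np.argsort(-st[1:,4])[:2]+1:
        p=W[l==i]; print(n,st[i],len(p),"z",np.median(p[:,2]).round(4),"mean",p.mean(0).round(4),cv2.minAreaRect((p[:,:2]*1000).astype(np.float32)))
near=(abs(W[...,0]-.47)<.1)&(abs(W[...,1]-.244)<.1)
rep("ribtop",near&(z>.036)&(z<.046))
rep("lidtop",near&(z>.008)&(z<.016)&(hsv[...,1]>60))
b=(abs(W[...,0]-.536)<.08)&(abs(W[...,1]-.006)<.08)&(v<350)
rep("lip",b&(z>.059)&(z<.069))
E
```

```text
ribtop [ 270   30   60   51 1065] 1065 z 0.0416 mean [0.4702 0.2421 0.0416] ((470.5474853515625, 242.22496032714844), (14.153936386108398, 60.0377197265625), 63.21256637573242)
lidtop [ 238    0  137  136 9373] 9373 z 0.0119 mean [0.4734 0.2431 0.0118] ((470.72003173828125, 242.26344299316406), (130.49745178222656, 91.36397552490234), 63.35271072387695)
lip [ 367  236   28  114 1980] 1980 z 0.0635 mean [0.5867 0.0169 0.0635] ((586.7923583984375, 12.193424224853516), (22.909154891967773, 138.79872131347656), 6.013589859008789)
lip [ 274  237   25  103 1900] 1900 z 0.0636 mean [0.4836 0.0054 0.0635] ((484.5523986816406, 4.5020751953125), (22.85523223876953, 124.6949462890625), 7.909560680389404)
```

Request:
{"op": "step_arm", "data": {"deltas": [[-8, 25, 0, 0, 0, 8, 1], [-8, 25, 0, 0, 0, 8, 1], [-8, 25, -20, 0, 0, 8, 1], [-8, 25, -40, 0, 0, 8, 1], [-4, 21, -40, 0, 0, 8, 1]]}}

```text
clock: 7.1
tcp_pos: [0.4716, 0.2426, 0.1031]
orientation: [0.001, 0.36, 0.933, 0.001]
wrist_force: [0.5, -0.2, 0.4]
finger_gap: 0.0856
grip_force: 0.0
```

Request:
{"op": "step_arm", "data": {"deltas": [[0, 0, -40, 0, 0, 8, 1], [0, 0, -20, 0, 0, 7.8, 1], [0, 0, 0, 0, 0, 0, 1], [0, 0, 0, 0, 0, 0, 1]]}}

```text
clock: 7.5
tcp_pos: [0.4712, 0.2416, 0.0436]
orientation: [-0.0, 0.232, 0.973, -0.0]
wrist_force: [-0.4, 0.4, 0.2]
finger_gap: 0.0853
grip_force: 0.0
```

Request:
{"op": "step_arm", "data": {"deltas": [[0, 1, -17, 0, 0, 0, 1], [0, 0, -10.5, 0, 0, 0, 1], [0, 0, 0, 0, 0, 0, 1], [0, 0, 0, 0, 0, 0, -1], [0, 0, 0, 0, 0, 0, -1]], "newtons": 70}}

```text
clock: 8.0
tcp_pos: [0.4714, 0.2436, 0.0168]
orientation: [0.001, 0.23, 0.973, 0.0]
wrist_force: [0.3, -0.0, 0.8]
finger_gap: 0.0589
grip_force: 0.0
```

Request:
{"op": "step_arm", "data": {"deltas": [[0, 0, 0, 0, 0, 0, -1], [0, 0, 0, 0, 0, 0, -1], [0, 0, 0, 0, 0, 0, -1], [0, 0, 0, 0, 0, 0, -1], [0, 0, 0, 0, 0, 0, -1]]}}

```text
clock: 8.5
tcp_pos: [0.471, 0.2437, 0.0163]
orientation: [0.0, 0.23, 0.973, 0.0]
wrist_force: [0.3, 0.3, 4.7]
finger_gap: 0.0128
grip_force: 70.1
```

Request:
{"op": "step_arm", "data": {"deltas": [[0, 0, 15, 0, 0, 0, -1], [0, 0, 35, 0, 0, 0, -1], [0, 0, 40, 0, 0, 6.8, -1], [12, -15, 10, 0, 0, 6.8, -1], [12, -20, 0, 0, 0, 6.8, -1]]}}

```text
clock: 9.0
tcp_pos: [0.4962, 0.2092, 0.1182]
orientation: [0.002, 0.05, 0.999, 0.001]
wrist_force: [0.5, 0.1, -3.0]
finger_gap: 0.0129
grip_force: 69.4
```

Request:
{"op": "step_arm", "data": {"deltas": [[12, -20, 0, 0, 0, 6.8, -1], [10, -20, 0, 0, 0, 6.8, -1], [0, -20, 0, 0, 0, 0, -1], [0, 0, 0, 0, 0, 0, -1], [0, 0, 0, 0, 0, 0, -1]]}}

```text
clock: 9.5
tcp_pos: [0.5162, 0.1483, 0.1153]
orientation: [-0.001, -0.064, 0.998, 0.0]
wrist_force: [0.2, -0.0, -2.3]
finger_gap: 0.0125
grip_force: 69.4
```

```bash
python3 - <<'E'
from h import *
print(get_state()["tcp_pos"],get_state()["orientation"])
c=cam("wrist","w4"); d=cam("top","top3"); e=cam("scene","scene3")
a=cv2.imread("pics/w4.png"); b=cv2.resize(e["image"][150:250,250:410,::-1],None,fx=2,fy=2)
o=np.zeros((600,640,3),np.uint8); o[:400]=a; o[400:,:320]=b
t=cv2.resize(d["image"][180:247,290:397,::-1],(320,200)); o[400:,320:]=t
cv2.imwrite("pics/m4.png",o)
E
```

```text
[0.5161691  0.14829812 0.11531578] [-6.37718449e-04 -6.41418243e-02  9.97940565e-01  2.17749090e-04]
```

View pics/m4.png

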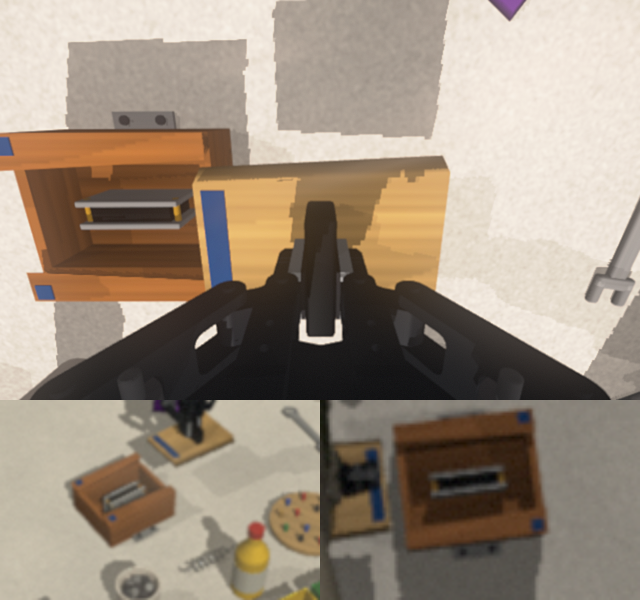

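The lid hangs level at (320,230), blue band leading at (215,240). The box lips are at (100,150) and (120,287), with the pads still inside. I'll measure lid against box in this same frame.

```bash
cat > rel.py <<'E'
from h import *
import sys
def rel(c):
    W=pts(c); z=W[...,2]; hsv=cv2.cvtColor(c["image"],cv2.COLOR_RGB2HSV)
    blue=(hsv[...,0]>95)&(hsv[...,0]<130)&(hsv[...,1]>90)
    lip=(abs(z-.064)<.004)&(abs(W[...,0]-.536)<.08)&(abs(W[...,1]-.006)<.08)
    k,l,st,ce=cv2.connectedComponentsWithStats(lip.astype(np.uint8))
    for i in np.argsort(-st[1:,4])[:3]+1:
        p=W[l==i]; print("lip",st[i],p.mean(0).round(4),cv2.minAreaRect((p[:,:2]*1000).astype(np.float32)))
    p=W[lip&(cv2.medianBlur(lip.astype(np.uint8),3)>0)]; print("alllips",cv2.minAreaRect((p[:,:2]*1000).astype(np.float32)))
    k,l,st,ce=cv2.connectedComponentsWithStats(blue.astype(np.uint8))
    for i in range(1,k):
        if st[i,4]>60:
            p=W[l==i]; print("blue",st[i],np.nanmean(p,0).round(4),cv2.minAreaRect((p[:,:2]*1000).astype(np.float32)))
    return W,z,hsv
E
python3 - <<'E'
from rel import *
c=np.load("w4.npz"); W,z,hsv=rel(c)
zl=W[190:260,380:430,2]; print("lid top z",np.nanmedian(zl),np.nanmedian(W[200:270,240:270,2]))
lt=(abs(z-np.nanmedian(zl))<.005)&(np.indices(z.shape)[1]>190); k,l,st,ce=cv2.connectedComponentsWithStats(lt.astype(np.uint8))
i=1+st[1:,4].argmax(); p=W[l==i]; print("lid",st[i],cv2.minAreaRect((p[:,:2]*1000).astype(np.float32)))
rib=(hsv[...,2]<60)&(z>.13)&(z<.15); rib[:195]=0
rib[:, :295]=0; rib[:,345:]=0; rib[335:]=0
k,l,st,ce=cv2.connectedComponentsWithStats(rib.astype(np.uint8)); i=1+st[1:,4].argmax(); p=W[l==i]; print("rib",st[i],p.mean(0),cv2.minAreaRect((p[:,:2]*1000).astype(np.float32)))
E
```

```text
lip [   0  133  205   38 6665] [ 0.4845 -0.0024  0.0637] ((484.1402893066406, -1.6300888061523438), (24.079984664916992, 138.12750244140625), 9.084424018859863)
lip [  26  273  180   29 4257] [5.874e-01 3.000e-04 6.360e-02] ((586.6505126953125, 4.653717041015625), (25.077251434326172, 131.9152069091797), 7.077610969543457)
alllips ((536.3818359375, 3.153533935546875), (125.04014587402344, 141.505859375), 7.192670822143555)
blue [  0 138  12  17 172] [ 0.4901 -0.0605  0.0647] ((489.8158264160156, -60.997318267822266), (8.862767219543457, 11.44354248046875), 89.22396087646484)
blue [ 201  191   31   96 1902] [0.5137 0.0927 0.1119] ((514.659912109375, 100.74210357666016), (54.04698181152344, 26.879308700561523), 8.035862922668457)
blue [ 36 286  18  13 193] [ 0.5968 -0.0488  0.0646] ((596.5548706054688, -48.515525817871094), (12.69208812713623, 10.662101745605469), 99.42410278320312)
lid top z 0.11069837231779077 0.1106166715083444
lid [  192   164   258   126 22650] ((503.9222412109375, 146.72909545898438), (70.5843276977539, 130.4065399169922), 7.291873931884766)
rib [ 301  212   39  123 3256] [0.51488073 0.14830608 0.14072718] ((515.5369262695312, 148.61590576171875), (59.179969787597656, 15.489195823669434), 9.282313346862793)
```

Request:
{"op": "step_arm", "data": {"deltas": [[1.5, 0, -20, 0, 0, 0, -1], [0, 0, -15, 0, 0, 0, -1], [0, 0, -10, 0, 0, 0, -1], [0, 0, 0, 0, 0, 0, -1], [0, 0, 0, 0, 0, 0, -1]]}}

```text
clock: 10.15
tcp_pos: [0.5181, 0.1489, 0.071]
orientation: [-0.0, -0.065, 0.998, 0.0]
wrist_force: [-0.4, -0.7, -1.3]
finger_gap: 0.0129
grip_force: 69.4
```

Request:
{"op": "step_arm", "data": {"deltas": [[2.5, -20, 0, 0, 0, 0, -1], [2.5, -20, 0, 0, 0, 0, -1], [2.5, -20, 0, 0, 0, 0, -1], [0, 0, 0, 0, 0, 0, -1], [0, 0, 0, 0, 0, 0, -1]]}}

```text
clock: 10.65
tcp_pos: [0.5263, 0.0884, 0.0717]
orientation: [0.001, -0.064, 0.998, 0.0]
wrist_force: [0.2, -0.1, -2.2]
finger_gap: 0.0127
grip_force: 69.3
```

```bash
python3 - <<'E'
from rel import *
c=cam("wrist","w5"); s=get_state(); print(s["tcp_pos"],s["orientation"],s["wrist_force"])
W,z,hsv=rel(c); print(np.nanmedian(W[190:260,380:430,2]),np.nanmedian(W[200:270,250:280,2]))
E
```

```text
[0.5260657  0.08881635 0.07152593] [ 5.49734505e-04 -6.46661885e-02  9.97906770e-01  2.45120205e-04] [-0.2925703  -0.60062128 -1.94968398]
lip [    7   132   320   158 21651] [0.4977 0.0204 0.0651] ((515.8867797851562, 9.538131713867188), (86.09690856933594, 160.03224182128906), 7.332704067230225)
lip [  58  306  113   35 2753] [ 0.5897 -0.0339  0.0637] ((591.0741577148438, -27.200817108154297), (25.36262321472168, 66.26756286621094), 5.413001537322998)
lip [197 324  20  17 163] [0.5901 0.028  0.0636] ((590.08349609375, 28.177831649780273), (5.488411903381348, 17.201719284057617), 47.312015533447266)
alllips ((535.2085571289062, 12.032402038574219), (125.0384750366211, 160.032958984375), 7.3437180519104)
blue [ 16 139  28  22 485] [ 0.4899 -0.0628  0.0647] ((490.9358825683594, -62.56604766845703), (10.353365898132324, 11.66622257232666), 17.666637420654297)
blue [ 201  192   31   96 1900] [0.5239 0.0329 0.0683] ((525.1741943359375, 41.108314514160156), (54.86973190307617, 26.948015213012695), 7.028181552886963)
blue [ 68 322  23  16 284] [ 0.5968 -0.0487  0.0646] ((596.8928833007812, -48.46595001220703), (11.335321426391602, 12.426911354064941), 4.258173942565918)
0.06705035866101411 0.06703276662537895
```

View pics/w5.png

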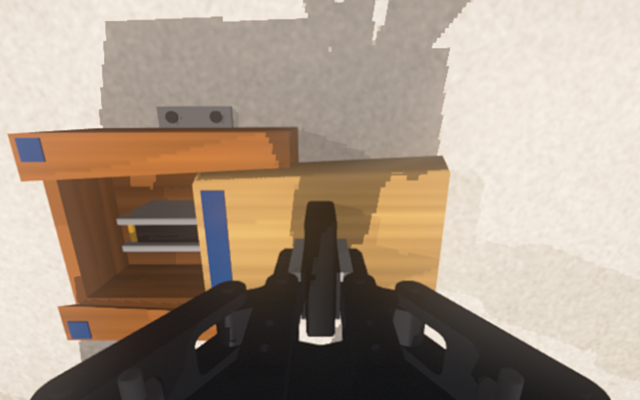

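The lid has entered the way. Its top is at 67 mm, 3 mm above flush, and the blue band at (214,237) leads parallel to the lips. I'll lower it 2 mm and advance.

Request:
{"op": "step_arm", "data": {"deltas": [[0, 0, -2, 0, 0, 0, -1], [1.9, -15, 0, 0, 0, 0, -1], [1.9, -15, 0, 0, 0, 0, -1], [0, 0, 0, 0, 0, 0, -1], [0, 0, 0, 0, 0, 0, -1]]}}

```text
clock: 11.2
tcp_pos: [0.5296, 0.0578, 0.0689]
orientation: [0.0, -0.064, 0.998, 0.0]
wrist_force: [0.2, -0.1, -1.4]
finger_gap: 0.0125
grip_force: 69.4
```

Request:
{"op": "step_arm", "data": {"deltas": [[1.3, -10, 0, 0, 0, 0, -1], [1.3, -10, 0, 0, 0, 0, -1], [0, 0, 0, 0, 0, 0, -1]]}}

```text
clock: 11.5
tcp_pos: [0.5325, 0.0371, 0.0689]
orientation: [0.0, -0.064, 0.998, -0.0]
wrist_force: [0.1, 0.7, -1.8]
finger_gap: 0.013
grip_force: 69.4
```

Request:
{"op": "step_arm", "data": {"deltas": [[0.8, -6, 0, 0, 0, 0, -1], [0.7, -6, 0, 0, 0, 0, -1], [0, 0, 0, 0, 0, 0, -1]]}}

```text
clock: 11.8
tcp_pos: [0.5337, 0.0257, 0.0689]
orientation: [0.0, -0.064, 0.998, -0.0]
wrist_force: [0.9, 0.1, -1.7]
finger_gap: 0.0126
grip_force: 69.4
```

```bash
python3 - <<'E'
from rel import *
c=cam("wrist","w6"); s=get_state(); print(s["tcp_pos"],s["orientation"],s["wrist_force"],s["ft_torque"])
W,z,hsv=rel(c); print(np.nanmedian(W[190:260,380:430,2]),np.nanmedian(W[200:270,250:280,2]))
E
```

```text
[0.53358978 0.02611983 0.06884283] [-3.75341439e-06 -6.44641245e-02  9.97920022e-01  7.41988237e-05] [ 0.88980754 -0.63287902 -1.96443147] [ 0.05633853  0.00246701 -0.02855052]
lip [  130   134   320   156 33325] [0.5049 0.0127 0.0641] ((515.8109741210938, 9.384635925292969), (85.59248352050781, 158.37689208984375), 7.452816009521484)
lip [300 319  42  25 445] [0.5865 0.0328 0.0636] ((584.6190795898438, 32.54677963256836), (18.195568084716797, 24.577775955200195), 7.612391471862793)
lip [196 324  21  21 193] [ 0.5961 -0.0344  0.0636] ((596.178466796875, -34.37006378173828), (5.190075874328613, 19.650543212890625), 46.52116775512695)
alllips ((534.7568969726562, 11.863105773925781), (123.80725860595703, 158.37692260742188), 7.452845573425293)
blue [139 140  26  23 508] [ 0.4901 -0.0629  0.0648] ((490.2437744140625, -63.183372497558594), (10.7169189453125, 11.82015323638916), 9.715356826782227)
blue [ 201  192   31   95 1801] [ 0.5321 -0.0299  0.0655] ((532.5401000976562, -21.699350357055664), (54.528541564941406, 27.151517868041992), 7.581167697906494)
blue [  0 385  37  15 422] [ 0.7315 -0.2215  0.008 ] ((639.468994140625, -131.3977508544922), (24.764867782592773, 290.51434326171875), 45.121952056884766)
0.06422227185447744 0.0642666114536738
```

View pics/w6.png

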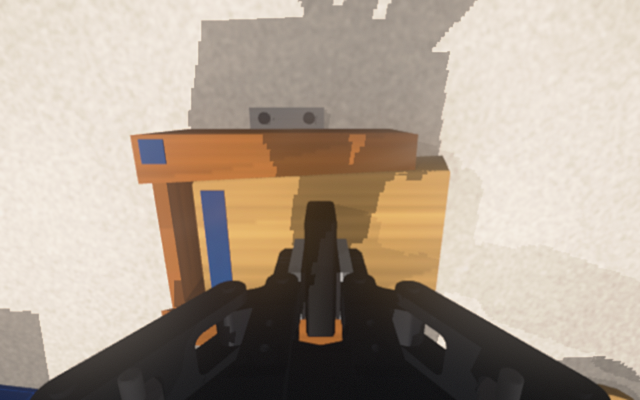

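The lid is in the dovetail, flush at 64 mm, with about 20 mm to go and no contact force. I'll continue with small steps.

Request:
{"op": "step_arm", "data": {"deltas": [[0.6, -5, 0, 0, 0, 0, -1], [0.5, -4, 0, 0, 0, 0, -1], [0, 0, 0, 0, 0, 0, -1]]}}

```text
clock: 12.15
tcp_pos: [0.5346, 0.017, 0.0688]
orientation: [-0.0, -0.065, 0.998, -0.0]
wrist_force: [-0.1, -0.4, -2.1]
finger_gap: 0.0125
grip_force: 69.3
```

Request:
{"op": "step_arm", "data": {"deltas": [[0.5, -4, 0, 0, 0, 0, -1], [0, 0, 0, 0, 0, 0, -1]]}}

```text
clock: 12.35
tcp_pos: [0.5349, 0.0131, 0.0687]
orientation: [-0.0, -0.065, 0.998, -0.0]
wrist_force: [-0.1, -0.9, -1.8]
finger_gap: 0.0128
grip_force: 69.3
```

Request:
{"op": "step_arm", "data": {"deltas": [[0.4, -3, 0, 0, 0, 0, -1], [0, 0, 0, 0, 0, 0, -1]]}}

```text
clock: 12.55
tcp_pos: [0.5352, 0.0102, 0.0687]
orientation: [-0.0, -0.065, 0.998, -0.0]
wrist_force: [-0.6, -0.5, -2.0]
finger_gap: 0.0129
grip_force: 69.3
```

Request:
{"op": "step_arm", "data": {"deltas": [[0.3, -2, 0, 0, 0, 0, -1], [0, 0, 0, 0, 0, 0, -1]]}}

```text
clock: 12.75
tcp_pos: [0.5354, 0.0084, 0.0687]
orientation: [-0.0, -0.065, 0.998, 0.0]
wrist_force: [-1.7, -0.1, -3.4]
finger_gap: 0.013
grip_force: 69.3
```

Request:
{"op": "step_arm", "data": {"deltas": [[0.2, -1.5, 0, 0, 0, 0, -1], [0, 0, 0, 0, 0, 0, -1]]}}

```text
clock: 12.95
tcp_pos: [0.5356, 0.007, 0.0686]
orientation: [-0.0, -0.065, 0.998, 0.0]
wrist_force: [-2.2, 0.3, -3.5]
finger_gap: 0.0126
grip_force: 69.2
```

Request:
{"op": "step_arm", "data": {"deltas": [[0, -1, -0.2, 0, 0, 0, -1], [0, 0, 0, 0, 0, 0, -1]]}}

```text
clock: 13.15
tcp_pos: [0.5357, 0.006, 0.0685]
orientation: [-0.0, -0.065, 0.998, 0.0]
wrist_force: [-2.7, 0.8, -2.9]
finger_gap: 0.0126
grip_force: 69.2
```

Request:
{"op": "step_arm", "data": {"deltas": [[0, -1, 0, 0, 0, 0, -1], [0, 0, 0, 0, 0, 0, -1]]}}

```text
clock: 13.35
tcp_pos: [0.5358, 0.0051, 0.0685]
orientation: [-0.0, -0.065, 0.998, 0.0]
wrist_force: [-2.2, 1.4, -3.8]
finger_gap: 0.0125
grip_force: 69.1
```

Request:
{"op": "step_arm", "data": {"deltas": [[0, -1, 0, 0, 0, 0, -1], [0, 0, 0, 0, 0, 0, -1]]}}

```text
clock: 13.55
tcp_pos: [0.5359, 0.0043, 0.0684]
orientation: [-0.0, -0.065, 0.998, 0.0]
wrist_force: [-1.5, 2.4, -5.3]
finger_gap: 0.0128
grip_force: 69.0
```

Request:
{"op": "step_arm", "data": {"deltas": [[0, -1, 0, 0, 0, 0, -1], [0, 0, 0, 0, 0, 0, -1]]}}

```text
clock: 13.75
tcp_pos: [0.5359, 0.0036, 0.0684]
orientation: [-0.0, -0.065, 0.998, 0.001]
wrist_force: [-1.6, 5.3, -4.6]
finger_gap: 0.0129
grip_force: 68.9
```

Request:
{"op": "step_arm", "data": {"deltas": [[0.1, -1, 0, 0, 0, 0, -1], [0, 0, 0, 0, 0, 0, -1]]}}

```text
clock: 13.95
tcp_pos: [0.5359, 0.0033, 0.0684]
orientation: [-0.0, -0.065, 0.998, 0.001]
wrist_force: [-1.6, 6.4, -5.2]
finger_gap: 0.0129
grip_force: 69.0
```

Request:
{"op": "step_arm", "data": {"deltas": [[0.1, -0.8, 0, 0, 0, 0, -1], [0, 0, 0, 0, 0, 0, -1]]}}

```text
clock: 14.15
tcp_pos: [0.5359, 0.0032, 0.0684]
orientation: [-0.0, -0.065, 0.998, 0.002]
wrist_force: [-2.8, 10.1, -4.6]
finger_gap: 0.0128
grip_force: 69.1
```

Request:
{"op": "step_arm", "data": {"deltas": [[0.1, -1, 0, 0, 0, 0, -1], [0, 0, 0, 0, 0, 0, -1]]}}

```text
clock: 14.35
tcp_pos: [0.5359, 0.0032, 0.0684]
orientation: [-0.0, -0.066, 0.998, 0.003]
wrist_force: [-2.4, 13.8, -4.4]
finger_gap: 0.0126
grip_force: 69.2
```

Request:
{"op": "step_arm", "data": {"deltas": [[0.1, -1, 0, 0, 0, 0, -1], [0, 0, 0, 0, 0, 0, -1], [0, 0, 0, 0, 0, 0, -1]]}}

```text
clock: 14.65
tcp_pos: [0.5359, 0.0031, 0.0684]
orientation: [0.0, -0.066, 0.998, 0.004]
wrist_force: [-2.6, 17.9, -3.3]
finger_gap: 0.013
grip_force: 69.3
```

It is wedged at 18 N and no longer moving. I'll release while still pressing, then retreat and check.

Request:
{"op": "step_arm", "data": {"deltas": [[0, 0, 0, 0, 0, 0, -0.3], [0, 0, 0, 0, 0, 0, -0.3], [0, 0, 0, 0, 0, 0, -0.3], [0, 0, 0, 0, 0, 0, -0.3], [0, 0, 0, 0, 0, 0, -0.3]]}}

```text
clock: 15.15
tcp_pos: [0.5369, -0.0013, 0.069]
orientation: [0.001, -0.064, 0.998, -0.0]
wrist_force: [0.3, -0.2, 0.2]
finger_gap: 0.0299
grip_force: 0.0
```

Request:
{"op": "step_arm", "data": {"deltas": [[0, 0, 10, 0, 0, 0, -0.3], [0, 0, 30, 0, 0, 0, -0.3], [0, 0, 45, 0, 0, 0, -0.3], [0, 0, 45, 0, 0, 0, -0.3], [0, 0, 0, 0, 0, 0, -0.3]]}}

```text
clock: 15.65
tcp_pos: [0.5403, -0.0015, 0.2062]
orientation: [0.006, -0.065, 0.998, -0.001]
wrist_force: [0.1, -0.4, -0.3]
finger_gap: 0.0297
grip_force: 0.0
```

```bash
python3 - <<'E'
from rel import *
c=cam("wrist","w7"); s=get_state(); print(s["clock"],s["tcp_pos"],s["wrist_force"])
W,z,hsv=rel(c)
near=(abs(W[...,0]-.536)<.06)&(abs(W[...,1]-.004)<.06)
m=near&(z>.088)&(z<.1)
k,l,st,ce=cv2.connectedComponentsWithStats(m.astype(np.uint8)); i=1+st[1:,4].argmax(); p=W[l==i]; print("rib",st[i],p.mean(0),cv2.minAreaRect((p[:,:2]*1000).astype(np.float32)))
E
```

```text
15.7 [ 0.53898442 -0.00131203  0.20308456] [ 0.87683747 -0.06696479 -1.35351769]
lip [  251   120   152   124 15639] [0.531  0.0028 0.0639] ((536.4429931640625, 3.8401107788085938), (124.51220703125, 140.51707458496094), 7.400261878967285)
alllips ((536.4474487304688, 3.8457183837890625), (124.50894165039062, 140.51742553710938), 7.394186496734619)
blue [257 123  10  11 101] [ 0.4895 -0.0632  0.0649] ((489.6139831542969, -63.189247131347656), (9.21222972869873, 8.780438423156738), 5.899598121643066)
blue [267 209  10   9  64] [ 0.5718 -0.0473  0.0648] ((571.4776611328125, -47.22643280029297), (9.493518829345703, 9.162952423095703), 6.743005752563477)
blue [263 232  10   8  77] [ 0.5963 -0.0491  0.0646] ((596.416259765625, -49.261531829833984), (9.020583152770996, 9.628233909606934), 4.557636737823486)
blue [    0   280   151   120 13558] [ 0.7109 -0.2463  0.1006] ((654.333984375, -239.46023559570312), (103.70980834960938, 436.4085998535156), 46.350624084472656)
rib [ 319  159   17   66 1049] [0.53468296 0.00320634 0.0935712 ] ((535.9382934570312, 3.6253585815429688), (59.84077453613281, 13.844179153442383), 7.3303375244140625)
```

View pics/w7.png

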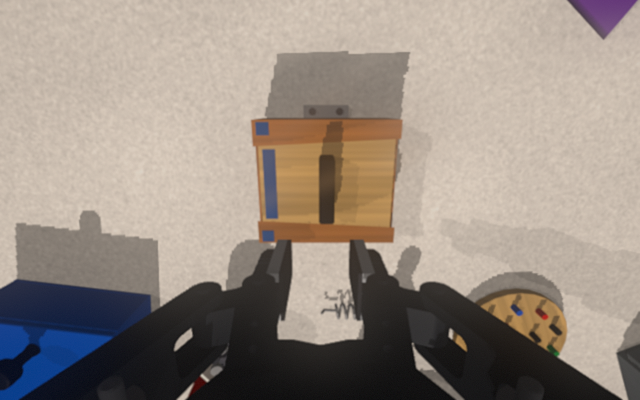

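The lid sits flush and aligned, its rib at (327,188). The rib centre is within 0.5 mm of the box centre, and the gripper is clear.

```bash
python3 -c "
from workcell import *
print(hand_in())"
```

```text
the job is handed in; nothing more can be done
None
```

I handed the job in at 15.7 s: the brake pads are in the box, and the lid is home within about 0.5 mm, wedged by an 18 N push and let go. The judge's result isn't shown, and I couldn't measure the lid's wedge force after release.

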